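# Move the stray dropper bottle to its rack

## Task

Of the two amber dropper bottles, one was put in the wrong rack; its twin already stands in the blue rack. Take the stray one out of the white rack and stand it in the one free hole of the blue rack: lower it into the hole before you let go, and leave it standing upright on the bottom of the hole.

Things in the scene. Friction and masses are not known exactly. Their poses are not given: they have to be found in the camera images.
- dropper_mid (a point): Amber glass dropper bottle with a red bulb, in one of the white rack's holes (vials up to 62 mm tall in the other two). This point: its centre, on the axis, 45.5 mm above the foot. 91 mm tall; round body 27 mm wide, nearly straight up to about this point, then a shoulder; soft bulb 12 mm wide from 62 mm up. About 55 g. z up along the bottle; its turn about z means nothing.
- free_hole (a point): Centre of the mouth of the blue rack's only empty hole, an end one: 40 mm wide, 20 mm deep; mouth 24, flat bottom 4 mm above the worktop. x across the rack, y along its three holes (64 mm apart), z up. Fixed rack, 70 x 206 x 24 mm. In the other holes: an identical dropper bottle, 91 mm tall, and a squat black-capped vial, 32 mm wide, 50 mm tall.
- white_rack: White fixed rack, 70 x 206 x 24 mm, three round holes 40 mm wide, 20 mm deep, 64 mm apart, the middle one at its centre. Origin: centre of its underside, on the worktop; x across the rack, y along the holes, z up. Bottles stand on the hole bottoms, 4 mm above the worktop. Fingers have most room when they close across the row, along x, with their tips above the rack's top.
Not all that is in view belongs to the job. What is shaped like the part that bears dropper_mid but turquoise is not meant.

How it is judged:
On the way:
1. the dropper bottle's foot is inside the free hole (at least 7 mm below the mouth) while the fingers still hold it (z of dropper_mid in the frame of free_hole below 0.0385 m and horizontal distance between dropper_mid and free_hole below 0.012 m and contact force between the fingers and stray_dropper above 0.3 N), for 0.1 s.
At the end, for the whole second after the job is handed in: The dropper bottle that came from the white rack stands at rest in the free hole of the blue rack: its centre within 12 mm of the hole's axis, its foot on the bottom of the hole (within about 5 mm), upright within 10 degrees, released (horizontal distance between dropper_mid and free_hole below 0.012 m and z of dropper_mid in the frame of free_hole between 0.018 and 0.031 m and angle between dropper_mid's own z axis and vertical below 0.175 rad and linear speed of stray_dropper below 0.02 m/s); the robot touches nothing.
It also fails if it takes over 38 s, if anything falls off the work surface, if the arm or the gripper's body presses on something with over 40 N, if the wrist force passes 120 N, or if a joint passes its speed limit or range.

## Robot

A 6-joint arm with a two-finger parallel gripper is mounted at the origin on a cart in front of the work surface, level with it; the furniture and walls round the work are solid. World frame = base frame: x ahead of the robot, y to its left, z up, the work surface at z = 0. Lengths are in m, angles in rad, forces in N, time in s.
With the tool pointing down it reaches from about 0.25 to 0.775 m from the base axis. Payload 4 kg.
Tool frame: the origin (TCP) lies at the very end of the fingers, on their centre line; the grasp point (between the pads) lies 19 mm behind it (pinch_z is the z of the grasp point in the tool frame, in m); z points along the fingers, y is the line along which they close (so a half turn about z gives the same grasp; the last joint's range is limited). The gripper opens to 94 mm and grips with 3 to 60 N. Pads are 16 mm wide; open, the fingers measure 119 mm over their backs; the gripper's body (75 mm by 177 mm) begins 78 mm behind the grasp point.
Start: joints at [-1.381, 0.087, 1.371, -0, 1.684, -0.103], TCP at [0.159, -0.527, 0.206] pointing down, gripper open.
Joint ranges: [-3.1, 3.1], [-0.76, 2.03], [0.27, 2.55], [-1.08, 4.22], [0.17, 2.65], [-2.57, 2.57]. Speed limits (rad/s): [2.79, 2.79, 3.14, 3.14, 3.14, 3.14].

## Interface

Orientations are given as a unit quaternion [x, y, z, w].
In Python, from cell import state, capture, close_job, cut_out, place_of, pinch_z gives the robot as it stands.
- The arm moves only by the tool jog_arm, never from a script. Its argument "deltas" is a list of rows, each a list of 2 entries, a list of its own where there are three numbers: the shift along the tool's x, y, z in cm, then the turn about the tool's z in degrees. In form: [[[x, y, z], roll], ...]. A call has 1 to 8 rows; each row is the pose to reach, as a shift and turn from the pose commanded when the call began, along the tool's axes at that moment; what a row does not reach only later rows make up. A row lasts 1/8 s, in which the tool goes at most 62.5 mm and 10.7 degrees, less where a joint would pass 70% of its speed; a pose out of reach is approached as far as the arm can. A call with a gripper value outside its range is refused whole. "jaw" is the finger opening in cm, from 0 to 9.4, set as the call begins (left out, the last holds). The fingers move at their own pace and stop on an object; "force" is the grip in N (left out, the last holds). Time passes only in rows, so rows that repeat a pose let the fingers close. It gives the time, the measured TCP pose, the force, the opening and the grip force at its end, in the units of the state.
- state(): the state, without advancing time (a new reading comes with each control period).
- capture(name): name is "side" or "top"; returns a dict with "color" (480x640x3 uint8, blue, green, red), "fov_y" (degrees; the focal length in pixels is half the picture's height over the tangent of half this angle, whatever the lens; pixels are square), "cx", "cy" (the principal point, pixels), "origin" and "attitude" of the camera in the world. Camera axes: x right, y down, z forward; pixel columns grow to the right and rows downward; lengths in m; the calibration is good to about 2 mm. A picture is of the moment at which its call begins. There is no depth.
- close_job(): hands the job in; it is judged then, once.
Trained networks look in the newest picture that a camera, given by its name, has taken for a name from the list of things; names that differ only in an ending like _2 or _b are one class to them, and where a whole thing is asked for, a point or a joint stands for the part that bears it (a point fixed in the world has none). Each returns a list of dicts, best first, with "conf" (0 to 1); they miss things now and then, are a little off and sometimes report something else, mostly with a low value. They report only what shows in the picture. A call takes as long as a camera call. They do not tell look-alikes from the thing itself.
- cut_out(camera, thing): "mask" (480x640 bool, what is visible of it) and "at" ([column, row] in pixels, amid what is visible of it).
- place_of(camera, thing): "at" ([column, row] in pixels: a listed point, or the origin of a listed thing).
The state is a dict: "clock": time; "joint_positions": joint angles; "qd": joint speeds; "tau": joint torques, N m; "eef_pos": TCP position; "ee_rot": TCP orientation; "ft_force": force on the tool from outside, world axes, zero at the start; "torque": the same for the moment, N m; "finger_gap": opening from 0.0 (shut) to 1.0 (fully open); "gripper_force": force on a finger pad.
Only numpy, scipy, OpenCV 4.12 (cv2) and the standard library are available. Lean on these libraries where they do the work, as an engineer would, in place of code of your own. Each camera call takes 0.05 s, during which the arm holds its last target. There are 200 camera calls.

## Working session

There is one attempt and no reset: what is moved stays moved. The work goes in short steps, Python scripts to look and compute and a tool call to move; the robot and the scene stay as the last step left them, time stands still between calls to the robot, and variables do not carry over. Pictures are saved under pics/ and viewed, at most 10 in all, crops included, and the job is handed in when it is done.

Besides the shell and the picture viewer there is one more tool, called by a JSON object that holds its "op" and its "data", one argument or row to a line. jog_arm: Moves the arm, as the interface text tells. Its arguments: {"type":"object","properties":{"deltas":{"type":"array"},"jaw":{"type":"number"},"force":{"type":"number"}},"required":["deltas"]}

```bash
mkdir -p pics; cat > h.py <<'E'
import numpy as np, cv2
from cell import *
def K(c):
    f=240/np.tan(np.radians(c["fov_y"])/2); return f
from scipy.spatial.transform import Rotation as R
def rot(c):
    a=np.array(c["attitude"],float)
    return a if a.shape==(3,3) else R.from_quat(a).as_matrix()
def ray(c,p):
    d=np.array([(p[0]-c["cx"])/K(c),(p[1]-c["cy"])/K(c),1.]); return np.array(c["origin"]),rot(c)@d
def atz(c,p,z):
    o,d=ray(c,p); return o+d*(z-o[2])/d[2]
def proj(c,P):
    q=rot(c).T@(np.array(P)-c["origin"]); return q[:2]/q[2]*K(c)+[c["cx"],c["cy"]]
def tri(c1,p1,c2,p2):
    o,d=ray(c1,p1);q,e=ray(c2,p2);d=d/np.linalg.norm(d);e=e/np.linalg.norm(e)
    s=np.linalg.lstsq(np.c_[d,-e],q-o,rcond=None)[0]; a=o+s[0]*d;b=q+s[1]*e
    return (a+b)/2,np.linalg.norm(a-b)
E
python3 - <<'E'
from h import *
C={}
for n in("side","top"):
    c=C[n]=capture(n); cv2.imwrite(f"pics/{n}0.png",c["color"])
    print(n,c["fov_y"],c["cx"],c["cy"],np.round(c["origin"],3),np.round(c["attitude"],3).tolist())
    for t in("dropper_mid","free_hole","white_rack"):
        for r in place_of(n,t):
            z={"dropper_mid":.0495,"free_hole":.024,"white_rack":0}[t]
            print(n,t,round(r["conf"],2),np.round(r["at"],1),np.round(atz(c,r["at"],z),4))
s=state();print(s["clock"],s["eef_pos"],s["ee_rot"],s["finger_gap"],pinch_z)
E
```

```text
side 51.922958610747195 322.3363575447576 231.23883507079003 [0.319 0.754 0.595] [-0.084, 0.891, -0.445, 0.037]
side dropper_mid 0.93 [327.3 236. ] [0.4354 0.0519 0.0495]
side dropper_mid 0.73 [317.8 201.4] [ 0.4741 -0.0567  0.0495]
side free_hole 0.84 [299.3 275.2] [0.4687 0.1378 0.024 ]
side white_rack 0.88 [319.7 206.9] [ 0.4801 -0.1101  0.    ]
side white_rack 0.52 [299.7 273.1] [0.4755 0.1062 0.    ]
top 57.20064658929283 320.7870105616008 236.94343866252484 [0.39  0.037 0.906] [-0.703, 0.71, -0.033, 0.022]
top dropper_mid 0.69 [357.5 222.7] [ 0.4835 -0.0494  0.0495]
top dropper_mid 0.45 [309.8 247. ] [0.4368 0.0446 0.0495]
top free_hole 0.7 [265.1 232.3] [0.4688 0.1343 0.024 ]
top white_rack 0.63 [383.8 223.6] [ 0.4865 -0.1089  0.    ]
0.4 [ 0.15873129 -0.52654931  0.20534789] [ 9.89303986e-01  1.45868491e-01 -2.21144568e-05 -7.97350891e-05] 1.0020009367120064 -0.0188
```

View pics/side0.png

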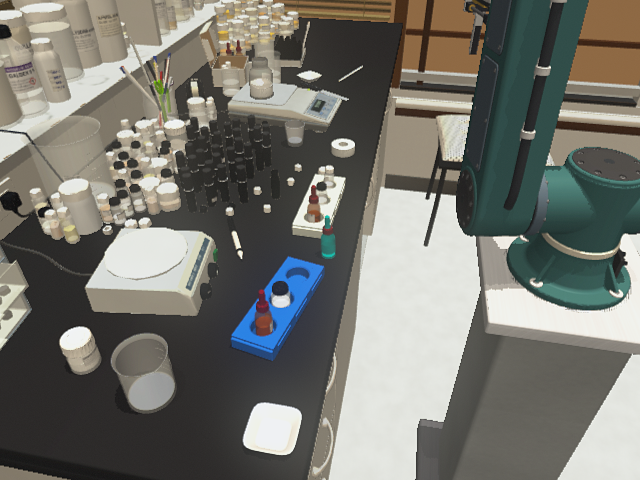

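View pics/top0.png

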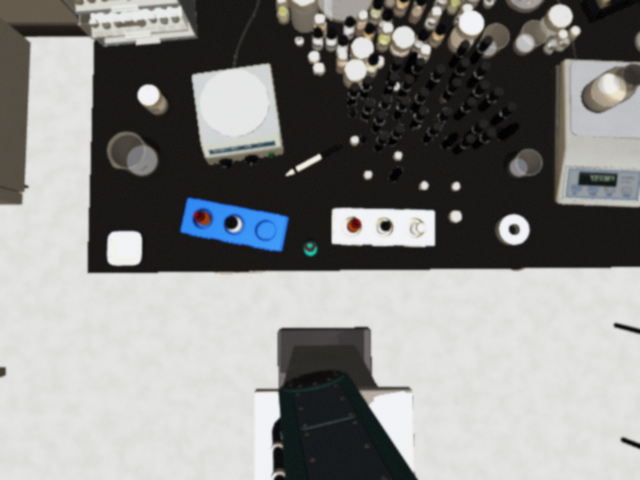

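The side view shows the stray amber bottle at about (316,202) in the white rack, the turquoise decoy at (328,240) and the free blue hole at (299,272). In the top view they are at (355,226), (310,248) and (266,231). Next I'll refine these by fitting the rack outlines and masks.

```bash
python3 - <<'E'
from h import *
C={n:capture(n) for n in("side","top")}
M={}
for n,c in C.items():
    for t in("dropper_mid","white_rack"):
        for i,r in enumerate(cut_out(n,t)):
            m=r["mask"]; ys,xs=np.where(m); print(n,t,round(r["conf"],2),np.round(r["at"],1),m.sum(),xs.min(),xs.max(),ys.min(),ys.max())
def tp(n): return [r["at"] for r in place_of(n,"dropper_mid")]
ts,tt=tp("side"),tp("top"); print(ts,tt)
for a in ts:
    for b in tt:
        print(np.round(a),np.round(b),*[np.round(v,4) for v in tri(C["side"],a,C["top"],b)])
print("hole",tri(C["side"],place_of("side","free_hole")[0]["at"],C["top"],place_of("top","free_hole")[0]["at"]))
# racks: fit 70x206 top rectangle at z=.024, top view, by colour
c=C["top"];hsv=cv2.cvtColor(c["color"],cv2.COLOR_BGR2HSV)
for nm,lo,hi,roi in(("blue",(100,120,60),(130,255,255),(175,190,295,255)),("white",(0,0,140),(180,60,255),(325,200,442,252))):
    m=cv2.inRange(hsv,lo,hi); z=np.zeros_like(m); x0,y0,x1,y1=roi; z[y0:y1,x0:x1]=m[y0:y1,x0:x1]
    k=max(cv2.findContours(z,cv2.RETR_EXTERNAL,cv2.CHAIN_APPROX_NONE)[0],key=cv2.contourArea)[:,0]
    P=np.array([atz(c,p,.024)[:2] for p in k],np.float32)
    (ce,wh,an)=cv2.minAreaRect(P*1000); print(nm,ce,wh,an)
S=6
a=cv2.resize(c["color"][195:260,175:300],None,fx=S,fy=S,interpolation=cv2.INTER_CUBIC)
s=C["side"]["color"][170:290,250:370]; b=cv2.resize(s,(580,580),interpolation=cv2.INTER_CUBIC)
cv2.imwrite("pics/t1.png",a);cv2.imwrite("pics/s1.png",b)
E
```

```text
side dropper_mid 0.93 [328.7 241.2] 470 321 335 216 258
side dropper_mid 0.91 [316.9 210.2] 368 307 320 186 222
side dropper_mid 0.55 [284.8 313. ] 3669 231 324 257 359
top dropper_mid 0.55 [308.1 247.2] 174 303 316 241 255
top dropper_mid 0.52 [354.7 223.2] 187 345 361 217 232
top dropper_mid 0.26 [388.1 228.9] 3105 331 433 208 245
top white_rack 0.69 [378.5 219.4] 3132 331 433 208 245
[[317.7, 203.4], [328.8, 235.9]] [[310.2, 247.7], [355.0, 222.0]]
[318. 203.] [310. 248.] [0.4432 0.045  0.1142] 0.0226
[318. 203.] [355. 222.] [ 0.4783 -0.0449  0.0527] 0.0126
[329. 236.] [310. 248.] [0.4349 0.0437 0.0438] 0.0018
[329. 236.] [355. 222.] [ 0.4718 -0.0537 -0.0308] 0.044Traceback (most recent call last):
  File "<stdin>", line 13, in <module>
IndexError: list index out of range
```

```bash
cat > m.py <<'E'
from h import *
from scipy.optimize import least_squares
C={n:capture(n) for n in("side","top")}
c=C["top"];hsv=cv2.cvtColor(c["color"],cv2.COLOR_BGR2HSV)
for nm,lo,hi,roi in(("blue",(100,120,60),(130,255,255),(175,190,295,255)),("white",(0,0,140),(180,60,255),(325,200,442,252))):
    m=cv2.inRange(hsv,lo,hi); z=np.zeros_like(m); x0,y0,x1,y1=roi; z[y0:y1,x0:x1]=m[y0:y1,x0:x1]
    k=max(cv2.findContours(z,cv2.RETR_EXTERNAL,cv2.CHAIN_APPROX_NONE)[0],key=cv2.contourArea)[:,0]
    P=np.array([atz(c,p,.024)[:2] for p in k],np.float32)
    print(nm,*cv2.minAreaRect(P*1000))
S=4
def crop(n,x0,y0,x1,y1,f):
    return cv2.resize(C[n]["color"][y0:y1,x0:x1],None,fx=f,fy=f,interpolation=cv2.INTER_CUBIC)
a=crop("top",175,190,445,260,2.9)
b=crop("side",285,180,395,260,5)[:,:]; d=crop("side",228,252,328,362,3.63)
im=np.zeros((600,800,3),np.uint8); im[:a.shape[0],:a.shape[1]]=a[:,:800]
im[203:203+380,:420]=b[:380,:420]; im[203:600,437:800]=d[:397,:363]
cv2.imwrite("pics/m.png",im)
for n,roi in(("side",(300,180,328,228)),("top",(340,212,366,238))):
    h=cv2.cvtColor(C[n]["color"],cv2.COLOR_BGR2HSV);x0,y0,x1,y1=roi
    red=((h[...,0]<15)|(h[...,0]>170))&(h[...,1]>110)
    z=np.zeros(red.shape,bool);z[y0:y1,x0:x1]=red[y0:y1,x0:x1];ys,xs=np.where(z)
    print(n,z.sum(),xs.mean(),ys.mean(),xs.min(),xs.max(),ys.min(),ys.max())
    if n=="side":
        for y in range(ys.min(),ys.max()+1): print(y,xs[ys==y].min(),xs[ys==y].max(),end="; ")
        print()
E
python3 m.py
```

```text
blue (485.4081115722656, 196.37411499023438) (212.6693878173828, 79.32344055175781) 78.64022064208984
white (477.2718505859375, -103.2361831665039) (206.93734741210938, 75.2300796508789) 88.29124450683594
side 144 313.7291666666667 204.46527777777777 308 323 185 227
185 311 313; 186 311 314; 187 311 313; 188 311 313; 189 311 313; 190 311 313; 191 311 313; 192 311 313; 193 311 313; 194 311 313; 195 310 316; 196 309 316; 197 309 316; 198 309 316; 199 312 313; 200 315 315; 201 314 316; 202 313 313; Traceback (most recent call last):
  File "m.py", line 24, in <module>
    for y in range(ys.min(),ys.max()+1): print(y,xs[ys==y].min(),xs[ys==y].max(),end="; ")
                                                 ~~~~~~~~~~~~~^^
    return umr_minimum(a, axis, None, out, keepdims, initial, where)
ValueError: zero-size array to reduction operation minimum which has no identity
```

View pics/m.png

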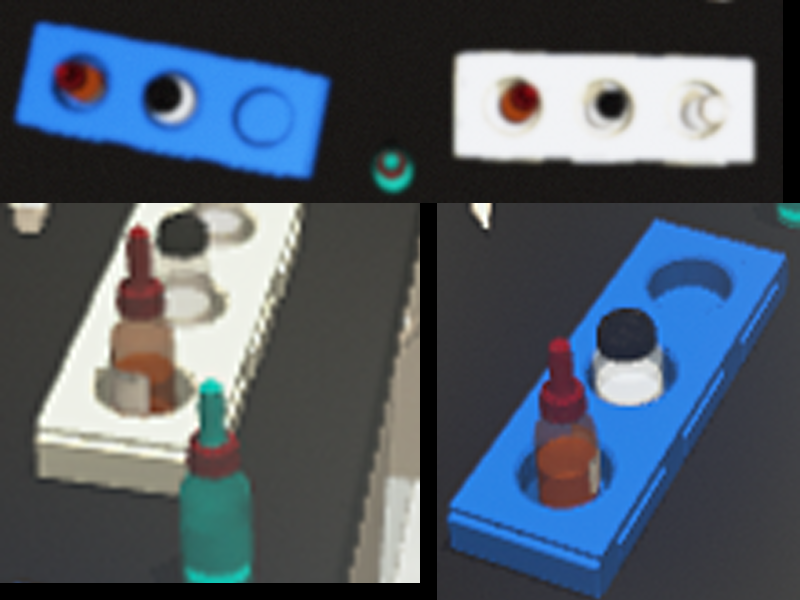

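The crops show the stray's bulb tip at side (312,185) and top (355,224). The free hole is centred at top (266,230), and its rim spans side columns 286 to 309.

```bash
python3 - <<'E'
from h import *
from scipy.optimize import least_squares
C={n:capture(n) for n in("side","top")}
s,t=C["side"],C["top"]
p=lambda v:np.round(v,4)
print("tip",*map(p,tri(s,(312,185.5),t,(355.1,223.9))))
print("tip side@.094",p(atz(s,(312,186),.094)),"top@.088",p(atz(t,(355.1,223.9),.088)))
print("hole top",p(atz(t,(266,230.3),.024)))
for nm,q in(("bl",(231.6,337.4)),("br",(273.2,353.7)),("tl",(288.1,256.7)),("tr",(323.9,266.9))): print("side",nm,p(atz(s,q,.024)))
for nm,q in(("a",(187.4,197.6)),("b",(288.8,216.2)),("c",(281.9,251.4)),("d",(180.2,232.1))): print("top",nm,p(atz(t,q,.024)))
# edge score: hole rim projected, gradient of gray image, both views
def score(c,x,y,r=.02,z=.024):
    g=cv2.GaussianBlur(c["color"].astype(np.float32),(0,0),.8)@np.array([.3,.6,.1],np.float32)
    G=np.hypot(cv2.Sobel(g,5,1,0),cv2.Sobel(g,5,0,1))
    a=np.linspace(0,2*np.pi,72,endpoint=False)
    P=np.array([proj(c,(x+r*np.cos(b),y+r*np.sin(b),z)) for b in a],np.float32)
    return cv2.remap(G.astype(np.float32),P[None,:,0],P[None,:,1],cv2.INTER_LINEAR).mean()
for n,c in C.items():
    best=max((score(c,x,y),x,y) for x in np.arange(.450,.490,.001) for y in np.arange(.118,.155,.001)); print(n,"rim",p(best))
# white hole with bottle rim
for n,c in C.items():
    best=max((score(c,x,y),x,y) for x in np.arange(.460,.495,.001) for y in np.arange(-.06,-.02,.001)); print(n,"white rim",p(best))
E
```

```text
tip [ 0.4793 -0.0398  0.0959] 0.006
tip side@.094 [ 0.4826 -0.0411  0.094 ] top@.088 [ 0.4771 -0.041   0.088 ]
hole top [0.4728 0.1324 0.024 ]
side bl [0.5375 0.2925 0.024 ]
side br [0.4685 0.3102 0.024 ]
side tl [0.4994 0.0933 0.024 ]
side tr [0.431  0.1082 0.024 ]
top a [0.5405 0.2905 0.024 ]
top b [0.5009 0.0865 0.024 ]
top c [0.43   0.1007 0.024 ]
top d [0.4709 0.304  0.024 ]
side rim [1.297675e+02 4.540000e-01 1.200000e-01]
top rim [1.401471e+02 4.500000e-01 1.180000e-01]
side white rim [ 2.800298e+02  4.800000e-01 -3.900000e-02]
top white rim [ 2.068917e+02  4.600000e-01 -2.100000e-02]
```

{"op": "jog_arm", "data": {
  "deltas": [
    [[44.7,-37.4,0],-71.4],
    [[44.7,-37.4,0],-71.4],
    [[44.7,-37.4,0],-71.4],
    [[44.7,-37.4,0],-71.4],
    [[44.7,-37.4,0],-71.4],
    [[44.7,-37.4,0],-71.4],
    [[44.7,-37.4,0],-71.4],
    [[44.7,-37.4,0],-71.4]
  ],
  "jaw": 9.4
}}

```text
clock: 2.05
eef_pos: [0.4342, -0.1069, 0.2059]
ee_rot: [0.718, 0.696, 0.0, 0.001]
ft_force: [1.4, -0.7, 0.0]
finger_gap: 1.0
gripper_force: 0.0
```

```bash
cat >> h.py <<'E'
def go(x,y,z,ang):
    s=state();p=np.array(s["eef_pos"]);r=R.from_quat(s["ee_rot"]).as_matrix()
    a=np.degrees(np.arctan2(r[1,0],r[0,0])); print("at",np.round(p,4),"ang",round(a,2),"t",s["clock"])
    print("delta cm",np.round(r.T@(np.array([x,y,z])-p)*100,2),"roll",round(a-ang,2))
E
python3 -c "
from h import *
go(.479,-.04,.2,88.3)"
```

```text
at [ 0.4342 -0.1069  0.2059] ang 88.21 t 2.05
delta cm [6.83 4.27 0.59] roll -0.09
```

{"op": "jog_arm", "data": {
  "deltas": [
    [[6.8,4.3,4],0],
    [[6.8,4.3,8.6],0],
    [[6.8,4.3,8.6],0],
    [[6.8,4.3,8.6],0]
  ]
}}

```text
clock: 2.55
eef_pos: [0.4789, -0.0428, 0.1209]
ee_rot: [0.718, 0.696, 0.0, 0.001]
ft_force: [0.0, -0.4, 0.3]
finger_gap: 1.002
gripper_force: 0.0
```

```bash
python3 - <<'E'
from h import *
go(.479,-.04,.027,88.3)
C={n:capture(n) for n in("side","top")}
p=state()["eef_pos"]
for n in C: print(n,proj(C[n],p), proj(C[n],p-np.array([0,0,.025])))
a=cv2.resize(C["side"]["color"][120:240,255:375],(600,600),interpolation=cv2.INTER_CUBIC)
cv2.imwrite("pics/g.png",a)
E
```

```text
at [ 0.4789 -0.0428  0.1209] ang 88.16 t 2.55
delta cm [ 0.29 -0.02  9.39] roll -0.14
side [313.62300532 172.69228421] [313.64186492 183.99686401]
top [358.25702653 220.33152911] [356.90682784 221.88365475]
```

View pics/g.png

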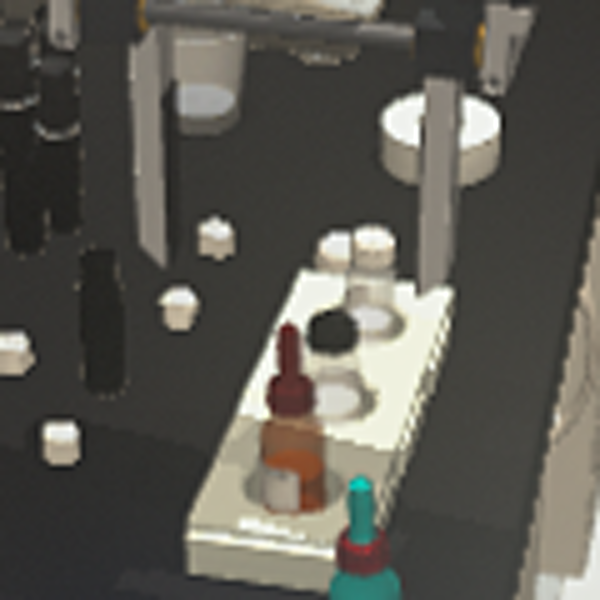

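The fingertips straddle the bottle, with their midpoint at column 314 and the bulb tip at (312.6,185). The bottle is about 3 mm further in +y, as the coordinates predicted, so I'm going down.

{"op": "jog_arm", "data": {
  "deltas": [
    [[0.3,0.1,3.5],0],
    [[0.3,0.1,7],0],
    [[0.3,0.1,9.4],0],
    [[0.3,0.1,9.4],0]
  ]
}}

```text
clock: 3.15
eef_pos: [0.4791, -0.0401, 0.0257]
ee_rot: [0.719, 0.695, -0.0, -0.0]
ft_force: [-0.1, -0.7, 0.9]
finger_gap: 0.999
gripper_force: 0.0
```

{"op": "jog_arm", "data": {
  "deltas": [
    [[0,0,0],0],
    [[0,0,0],0],
    [[0,0,0],0],
    [[0,0,0],0],
    [[0,0,0],0],
    [[0,0,0],0]
  ],
  "jaw": 1.5,
  "force": 12
}}

```text
clock: 3.9
eef_pos: [0.4795, -0.0391, 0.0254]
ee_rot: [0.718, 0.696, -0.0, -0.0]
ft_force: [0.3, -0.1, 0.6]
finger_gap: 0.4
gripper_force: 0.0
```

{"op": "jog_arm", "data": {
  "deltas": [
    [[0,0,0],0],
    [[0,0,0],0],
    [[0,0,0],0],
    [[0,0,0],0]
  ]
}}

```text
clock: 4.4
eef_pos: [0.4795, -0.0392, 0.0254]
ee_rot: [0.718, 0.696, -0.0, -0.0]
ft_force: [0.2, -0.3, -0.1]
finger_gap: 0.279
gripper_force: 12.0
```

The gap of 26 mm matches the 27 mm body and the grip is 12 N. Lifting.

{"op": "jog_arm", "data": {
  "deltas": [
    [[0,0,-1],0],
    [[0,0,-3.5],0],
    [[0,0,-7],0],
    [[0,0,-11],0],
    [[0,0,-12],0],
    [[0,0,-12],0]
  ]
}}

```text
clock: 5.15
eef_pos: [0.4797, -0.0392, 0.1457]
ee_rot: [0.718, 0.696, 0.0, 0.0]
ft_force: [-0.3, -0.0, 0.0]
finger_gap: 0.277
gripper_force: 12.0
```

```bash
python3 -c "
from h import *
go(.473,.1355,.146,79.4)"
```

```text
at [ 0.4797 -0.0392  0.1457] ang 88.17 t 5.15
delta cm [17.44 -1.23 -0.04] roll 8.77
```

{"op": "jog_arm", "data": {
  "deltas": [
    [[4,-0.3,0],2],
    [[9,-0.6,0],4],
    [[14,-0.9,0],7],
    [[17.4,-1.2,0],8.8],
    [[17.4,-1.2,0],8.8],
    [[17.4,-1.2,0],8.8],
    [[17.4,-1.2,0],8.8]
  ]
}}

```text
clock: 6.02
eef_pos: [0.4729, 0.1339, 0.1447]
ee_rot: [0.77, 0.638, -0.001, -0.0]
ft_force: [0.1, 0.1, -0.5]
finger_gap: 0.282
gripper_force: 12.0
```

{"op": "jog_arm", "data": {
  "deltas": [
    [[0,0,3],0],
    [[0,0,6],0],
    [[0,0,8],0],
    [[0,0,8],0],
    [[0,0,8],0]
  ]
}}

```text
clock: 6.65
eef_pos: [0.4739, 0.1346, 0.0664]
ee_rot: [0.77, 0.638, 0.001, 0.0]
ft_force: [0.5, 0.5, 0.6]
finger_gap: 0.283
gripper_force: 12.0
```

```bash
python3 - <<'E'
from h import *
go(.473,.1355,.0275,79.4)
C={n:capture(n) for n in("side","top")}
p=np.array(state()["eef_pos"])
for n in C: print(n,[np.round(proj(C[n],[p[0],p[1],z]),1) for z in (p[2]-.0215,p[2]+.0695,.024)], np.round(proj(C[n],[.473,.1355,.024]),1))
a=cv2.resize(C["side"]["color"][210:330,240:360],(600,600),interpolation=cv2.INTER_CUBIC)
cv2.imwrite("pics/p.png",a)
E
```

```text
at [0.4739 0.1346 0.0664] ang 79.32 t 6.65
delta cm [ 0.07 -0.11  3.89] roll -0.08
side [array([296.3, 264.3]), array([295. , 220.9]), array([296.5, 273.7])] [297.1 274. ]
top [array([263.5, 228.6]), array([257.6, 223.6]), array([264.7, 229.6])] [264.5 230.2]
```

View pics/p.png

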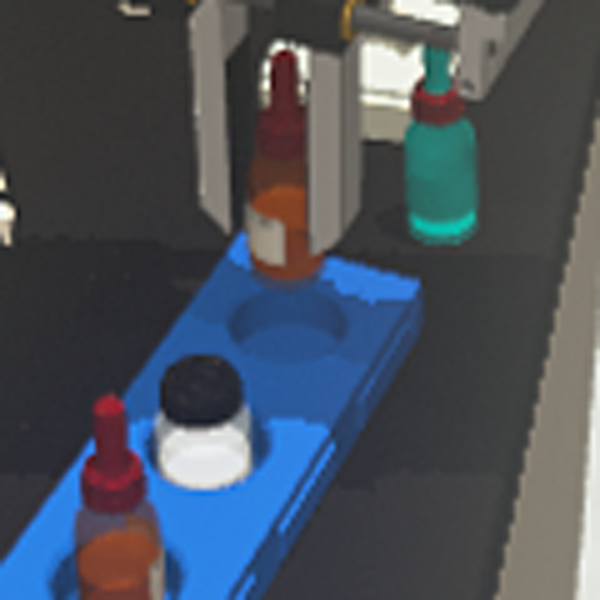

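The rim centre is at about (297.8,274.8) and the bottle's foot, dropped to rim height, at about (297.5,272). They agree laterally, and the bottle may sit a few mm short in +y. I'll check that edge numerically.

```bash
python3 - <<'E'
from h import *
c=capture("side");p=np.array(state()["eef_pos"])
im=c["color"]
a=np.linspace(0,2*np.pi,180)
def circ(x,y,z,r): 
    P=np.array([proj(c,(x+r*np.cos(t),y+r*np.sin(t),z)) for t in a]); return np.round([P[:,0].min(),P[:,0].max(),P[:,1].min(),P[:,1].max()],1)
print("foot pred",circ(p[0],p[1],p[2]-.0214,.0135),"hole pred",circ(.473,.1355,.024,.02))
print("d/dx,dy px per mm",proj(c,[.474,.1355,.024])-proj(c,[.473,.1355,.024]),proj(c,[.473,.1365,.024])-proj(c,[.473,.1355,.024]))
print("col297:",[(r,*im[r,297].tolist()) for r in range(260,286)])
print("row272:",[(x,*im[272,x].tolist()) for x in list(range(283,290))+list(range(306,314))])
E
```

```text
foot pred [288.4 304.2 259.2 269.6] hole pred [285.5 308.7 266.4 281.9]
d/dx,dy px per mm [-0.5646415  -0.07500054] [-0.12959481  0.38064404]
col297: [(260, 39, 55, 106), (261, 41, 55, 107), (262, 43, 58, 108), (263, 44, 59, 109), (264, 41, 59, 111), (265, 58, 62, 104), (266, 92, 70, 68), (267, 93, 67, 60), (268, 116, 70, 42), (269, 123, 74, 43), (270, 122, 73, 42), (271, 121, 73, 41), (272, 122, 73, 41), (273, 122, 74, 42), (274, 126, 75, 42), (275, 137, 81, 43), (276, 141, 82, 43), (277, 141, 83, 43), (278, 141, 83, 44), (279, 141, 83, 42), (280, 141, 83, 43), (281, 141, 82, 42), (282, 148, 86, 44), (283, 159, 91, 43), (284, 157, 91, 43), (285, 158, 91, 44)]
row272: [(283, 139, 81, 40), (284, 138, 80, 40), (285, 131, 77, 41), (286, 123, 73, 40), (287, 101, 63, 39), (288, 102, 62, 38), (289, 109, 66, 39), (306, 110, 68, 43), (307, 107, 67, 43), (308, 115, 71, 44), (309, 132, 79, 45), (310, 135, 81, 46), (311, 140, 83, 46), (312, 140, 85, 48), (313, 141, 84, 47)]
```

{"op": "jog_arm", "data": {
  "deltas": [
    [[0.35,-0.05,0],0],
    [[0.35,-0.05,1],0],
    [[0.35,-0.05,2],0],
    [[0.35,-0.05,3],0],
    [[0.35,-0.05,3.6],0],
    [[0.35,-0.05,4.0],0],
    [[0.35,-0.05,4.0],0],
    [[0.35,-0.05,4.0],0]
  ]
}}

```text
clock: 7.8
eef_pos: [0.4734, 0.1386, 0.0256]
ee_rot: [0.77, 0.639, 0.0, 0.0]
ft_force: [1.2, -0.7, -1.1]
finger_gap: 0.278
gripper_force: 12.0
```

```bash
python3 - <<'E'
from h import *
go(.473,.137,.0254,79.4)
c=capture("side")
cv2.imwrite("pics/q.png",cv2.resize(c["color"][210:330,240:360],(600,600),interpolation=cv2.INTER_CUBIC))
s=state();print(s["ft_force"],s["gripper_force"])
E
```

```text
at [0.4734 0.1386 0.0256] ang 79.38 t 7.8
delta cm [-0.17 -0.01  0.02] roll -0.02
[-0.31451507  0.32652119 -0.55060631] 11.998881922918372
```

View pics/q.png

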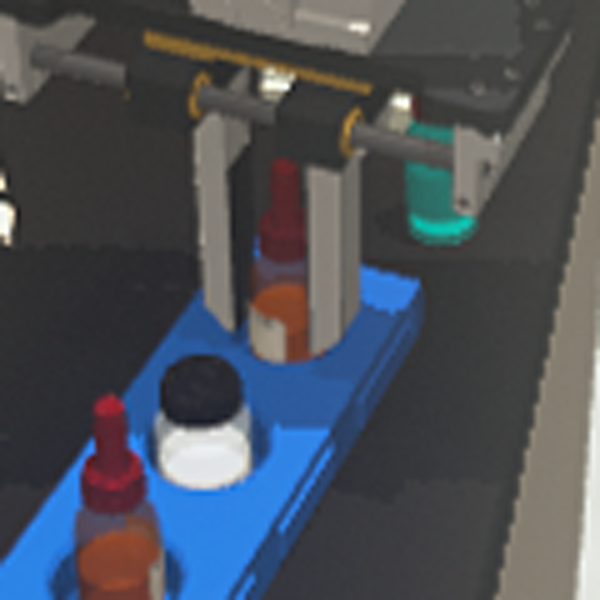

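The bottle is in the hole, with its lower body hidden behind the near rim at about (298,282), and there is no jamming force. Releasing and retreating.

{"op": "jog_arm", "data": {
  "deltas": [
    [[0,0,0],0],
    [[0,0,0],0],
    [[0,0,0],0],
    [[0,0,0],0],
    [[0,0,0],0],
    [[0,0,0],0]
  ],
  "jaw": 8
}}

```text
clock: 8.6
eef_pos: [0.4732, 0.1386, 0.0254]
ee_rot: [0.77, 0.639, -0.0, 0.0]
ft_force: [-0.6, 0.4, 1.5]
finger_gap: 0.843
gripper_force: 0.0
```

{"op": "jog_arm", "data": {
  "deltas": [
    [[0,0,-2],0],
    [[0,0,-6],0],
    [[0,0,-12],0],
    [[0,0,-18],0],
    [[0,0,-18],0],
    [[-14,0,-18],0],
    [[-14,0,-18],0],
    [[-14,0,-18],0]
  ]
}}

```text
clock: 9.6
eef_pos: [0.4462, -0.0013, 0.2041]
ee_rot: [0.771, 0.637, -0.001, -0.001]
ft_force: [0.2, 0.7, 0.6]
finger_gap: 0.849
gripper_force: 0.0
```

```bash
python3 - <<'E'
from h import *
C={n:capture(n) for n in("side","top")}
a=cv2.resize(C["side"]["color"][210:330,240:360],(400,400),interpolation=cv2.INTER_CUBIC)
b=cv2.resize(C["top"]["color"][180:280,175:275],(400,400),interpolation=cv2.INTER_CUBIC)
cv2.imwrite("pics/z.png",np.hstack([a,b]))
for n in C: print(n,[np.round(proj(C[n],[.473,.136,z]),1) for z in(.004,.024,.095)])
E
```

```text
side [array([297.3, 282.7]), array([297.1, 274.2]), array([296.1, 241.8])]
top [array([265.3, 231.1]), array([264.2, 230.2]), array([259.9, 226.7])]
```

View pics/z.png

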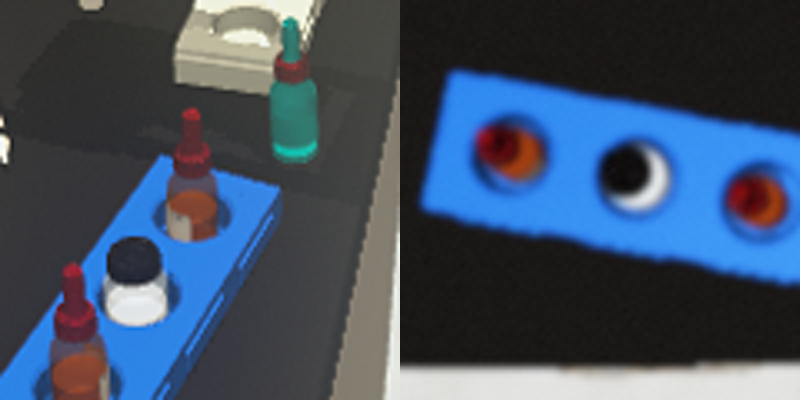

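The bottle stands upright in the free hole: side crop (192,215), top crop (758,200). The arm is clear, so I'm handing in.

```bash
python3 -c "
from cell import *
print(close_job())"
```

```text
the job is handed in; nothing more can be done
None
```

The stray amber bottle now stands upright in the blue rack's free hole, lowered in before release, with the arm clear; the job was handed in at about 10 s, but no verdict came back.

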